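# Assemble a sieve stack on the shaker

## Task

Assemble the little steel sieve stack on the round shaker, one piece at a time from the bottom up: first the pan with the spout, seated in the shaker's ring, then the fine-mesh shallow sieve, then the coarse-mesh deep sieve, and last the lid with the knob. Each piece must sit level and fully home in the one below before the next goes on; leave the finished stack standing and do not push over or shove aside the small petri dish, the vial and the pot standing among the pieces.

Things in the scene. Friction and masses are not known exactly. Their poses are not given: they have to be found in the camera images.
- shaker: Fixed sieve shaker: round white drum, diameter 116 mm, 50 high, black foot band, small black side knob. Centred on top an aluminium seat ring: outside diameter 62, inside 56, rim 60 mm above the bench, recess 10 deep, dark floor. Origin: centre of its underside, on the bench; z up. The seated pan's origin is 53 mm above it.
- pan: Catch pan, bare steel, 105-180 g, closed floor, open top. Skirt below: 7 mm deep, taper radius 22.5 (foot) to 25.5. Body above it: diameter 62, 26 high, inside diameter 56 (next skirt drops in); total height 33 mm. Spout, 8 mm tube along +x, reaches 53 mm from the axis, 16 mm up: grip across y. Final spout direction free. Origin: centre of underside; z up.
- fine_sieve: Shallow fine sieve, bare steel, 80-145 g, open top, dense grid of thin wires 3 mm apart (bears load). Skirt below: 7 mm deep, taper radius 22.5 (foot) to 25.5. Body above it: diameter 62, 26 high, inside diameter 56; total height 33 mm. Origin: centre of underside of skirt; z up. Seated, its origin is 26 mm above the pan's.
- coarse_sieve: Deep coarse sieve, bare steel, 105-185 g, open top, wide grid of thicker wires 11 mm apart (bears load). Skirt below: 7 mm deep, taper radius 22.5 (foot) to 25.5. Body above it: diameter 62, 40 high, inside diameter 56; total height 47 mm. Origin: centre of underside of skirt; z up. Seated, its origin is 26 mm above the fine sieve's.
- sieve_lid: Lid, bare steel, 80-145 g. Skirt below: 7 mm deep, taper radius 22.5 (foot) to 25.5. Disc of diameter 62 from 7 to 12 mm above its underside; upright black knob, diameter 20, from 12 to 40 mm: grip it there. Origin: centre of underside of skirt; z up. Seated, its origin is 40 mm above the coarse sieve's.
- petri_dish: Bystander: a small flat closed white petri dish, diameter 36 mm, 10.5 mm high, loose. Origin: centre of its underside.
- vial: Bystander: a small upright amber vial with a white cap, diameter 18 mm, 36 mm high, loose. Origin: centre of its underside.
- pot: Bystander: a small white sample pot with a grey cap, diameter 23 mm, 23 mm high, loose. Origin: centre of its underside.
Things that resemble listed ones, but are neither listed nor needed, are in the scene too. Leave any blue, orange or turquoise look-alike of the pan alone.

How it is judged:
On the way, in this order (a step that is already met when the one before it is completed fails the run):
1. The pan is seated in the shaker's ring and let go (horizontal distance between pan and shaker below 0.005 m and z of pan in the frame of shaker between 0.05 and 0.056 m and angle between pan's own z axis and vertical below 0.06 rad and contact force between pan and the fingers below 0.1 N), for 0.2 s.
2. The fine sieve is seated on the pan and let go (horizontal distance between pan and shaker below 0.005 m and z of pan in the frame of shaker between 0.05 and 0.056 m and angle between each of pan, fine_sieve's own z axis and vertical below 0.06 rad and horizontal distance between fine_sieve and pan below 0.005 m and z of fine_sieve in the frame of pan between 0.023 and 0.029 m and contact force between fine_sieve and the fingers below 0.1 N), for 0.2 s.
3. The coarse sieve is seated on the fine sieve and let go (horizontal distance between pan and shaker below 0.005 m and z of pan in the frame of shaker between 0.05 and 0.056 m and angle between each of pan, fine_sieve, coarse_sieve's own z axis and vertical below 0.06 rad and horizontal distance between fine_sieve and pan below 0.005 m and z of fine_sieve in the frame of pan between 0.023 and 0.029 m and horizontal distance between coarse_sieve and fine_sieve below 0.005 m and z of coarse_sieve in the frame of fine_sieve between 0.023 and 0.029 m and contact force between coarse_sieve and the fingers below 0.1 N), for 0.2 s.
4. The lid is seated on the coarse sieve and let go (horizontal distance between pan and shaker below 0.005 m and z of pan in the frame of shaker between 0.05 and 0.056 m and angle between each of pan, fine_sieve, coarse_sieve, sieve_lid's own z axis and vertical below 0.06 rad and horizontal distance between fine_sieve and pan below 0.005 m and z of fine_sieve in the frame of pan between 0.023 and 0.029 m and horizontal distance between coarse_sieve and fine_sieve below 0.005 m and z of coarse_sieve in the frame of fine_sieve between 0.023 and 0.029 m and horizontal distance between sieve_lid and coarse_sieve below 0.005 m and z of sieve_lid in the frame of coarse_sieve between 0.037 and 0.043 m and contact force between sieve_lid and the fingers below 0.1 N), for 0.2 s.
At the end, for the whole second after the job is handed in: The pan is in the shaker's ring, the fine sieve on the pan, the coarse sieve on the fine sieve and the lid on the coarse sieve; each is within 5 mm of the axis of the one below, within 3 mm of its seated height and level within 0.06 rad; all are released and at rest (all of step 4 and linear speed of each of pan, fine_sieve, coarse_sieve, sieve_lid below 0.02 m/s and angular speed of each of pan, fine_sieve, coarse_sieve, sieve_lid below 0.2 rad/s and contact force between each of pan, fine_sieve, coarse_sieve and the fingers below 0.1 N); the robot touches nothing.
It fails at once if The petri dish is moved more than 30 mm or tipped over (distance of petri_dish from where it was at the start of the episode above 0.03 m or angle between petri_dish's own z axis and vertical above 0.6 rad).
It fails at once if The vial is moved more than 30 mm or tipped over (distance of vial from where it was at the start of the episode above 0.03 m or angle between vial's own z axis and vertical above 0.6 rad).
It fails at once if The pot is moved more than 30 mm or tipped over (distance of pot from where it was at the start of the episode above 0.03 m or angle between pot's own z axis and vertical above 0.6 rad).
It also fails if it takes over 93 s, if anything falls off the work surface, if the arm or the gripper's body presses on something with over 40 N, if the wrist force passes 120 N, or if a joint passes its speed limit or range.

## Robot

A 7-joint arm with a two-finger parallel gripper is mounted at the origin on the work surface. World frame = base frame: x ahead of the robot, y to its left, z up, the work surface at z = 0. Lengths are in m, angles in rad, forces in N, time in s.
With the tool pointing down it reaches from about 0.425 to 0.925 m from the base axis. Payload 6.8 kg.
Tool frame: the origin (TCP) lies on the centre line of the jaws, within the pads' length; the fingertips stand 11 mm ahead of it and the grasp point (between the pads) lies 8 mm behind it; z points along the fingers, y is the direction in which the jaws open and shut (so a half turn about z gives the same grasp; the last joint's range is limited). The gripper opens to 85 mm and grips with 20 to 120 N. Pads are 22 mm wide; open, the fingers measure 114 mm over their backs; the gripper's body (76 mm by 85 mm) begins 54 mm behind the grasp point. The pads swing forward as they close: fully open they stand 13 mm farther back than shut.
Start: joints at [-1.392, 0.477, 0.022, 1.555, -0.011, 1.109, -0.083], TCP at [0.191, 0.647, 0.242] pointing down, gripper open.
Joint ranges: [-2.96, 2.96], [-0.34, 2.1], [-1.41, 1.46], [0.24, 2.44], [-1.37, 4.51], [0.17, 1.92], [-2.96, 2.96]. Speed limits (rad/s): [2.39, 2.39, 3.14, 3.14, 3.14, 3.14, 3.14].

## Interface

Orientations are given as a rotation vector (axis times angle).
In Python, from bench import r gives the robot as it stands.
- The arm moves only by the tool send_rows, never from a script. Its argument "deltas" is a list of rows, each a list of 7 numbers: the opening, from 0 (shut) to 1 (fully open), then the shift along the tool's x, y, z as a fraction of full scale, then the turn, a rotation vector about the tool's x, y, z as a fraction of full scale. In form: [[hand, x, y, z, ax, ay, az], ...]. A call has 1 to 20 rows; each row is the pose to reach, as a shift and turn from the pose commanded when the call began, along the tool's axes at that moment, turning the shorter way round; what a row does not reach only later rows make up. Full scale, the value 1, is 150 mm for a shift and 180 degrees for a turn. A row lasts 1/12 s, in which the tool goes at most 41.7 mm and 7.16 degrees, less where a joint would pass 70% of its speed; a pose out of reach is approached as far as the arm can. A call with a number of a shift or a turn outside -1 to 1 is refused whole. A call with a gripper value outside its range is refused whole. The fingers move at their own pace and stop on an object; "squeeze" is the grip in N (left out, the last holds). Time passes only in rows, so rows that repeat a pose let the fingers close. It gives the time, the measured TCP pose, the force and the opening at its end, in the units of the state.
- r.get_obs(): the state, without advancing time (a new reading comes with each control period).
- r.grab_frame(name): name is "scene" or "top"; returns a dict with "pixels" (400x640x3 uint8, red, green, blue), "camera_matrix" (3x3 intrinsics, pixels), "rvec" (rotation vector, rad) and "tvec" (3), from world to camera coordinates, as OpenCV has them. Camera axes: x right, y down, z forward; pixel columns grow to the right and rows downward; lengths in m; the calibration is good to about 2 mm. A picture is of the moment at which its call begins. There is no depth.
- r.hand_in(): hands the job in, once; it reports no verdict.
The state is a dict: "clock": time; "joints": joint angles; "qvel": joint speeds; "tau": joint torques, N m; "tcp_pos": TCP position; "orientation": TCP orientation; "contact_force": force on the tool from outside, world axes, zero at the start; "moment": the same for the moment, N m; "grip_width": finger opening in m.
Only numpy, scipy, OpenCV 4.12 (cv2) and the standard library are available. Lean on these libraries where they do the work, as an engineer would, in place of code of your own. Each camera call takes 0.05 s, during which the arm holds its last target. There are 200 camera calls.

## Working session

There is one attempt and no reset: what is moved stays moved. The work goes in short steps, Python scripts to look and compute and a tool call to move; the robot and the scene stay as the last step left them, time stands still between calls to the robot, and variables do not carry over. Pictures are saved under pics/ and viewed, about 12 in all and at most 16, crops included, and the job is handed in when it is done.

Besides the shell and the picture viewer there is one more tool, called as a command line: name --pt "numbers of a row" for each row, then --argument value for the rest. send_rows: Moves the arm, as the interface text tells. Shift numbers are shares of 150 mm and turn numbers shares of 180 degrees, none past 1 either way. Its arguments: {"type":"object","properties":{"deltas":{"type":"array","items":{"type":"array","items":{"type":"number"}}},"squeeze":{"type":"number"}},"required":["deltas"]}

```bash
mkdir -p pics; ls
python3 - <<'E'
from bench import r
import cv2,numpy as np
print(r.get_obs())
for n in ("scene","top"):
    f=r.grab_frame(n); cv2.imwrite(f"pics/{n}0.png",f["pixels"][:,:,::-1])
    np.savez(f"{n}0.npz",**f); R=cv2.Rodrigues(f["rvec"])[0]
    print(n,f["camera_matrix"],-R.T@np.array(f["tvec"]).ravel(),R)
E
```

```text
pics
{'clock': 0.0, 'joints': array([-1.39205905,  0.47777873,  0.02233731,  1.55645724, -0.01146876,
        1.10929041, -0.08306968]), 'qvel': array([-0.0004511 , -0.00187886, -0.00174425, -0.00062567,  0.00038117,
        0.00018377,  0.00139367]), 'tau': array([ 2.38128911e-05, -5.96457803e+01,  1.60783600e+00, -2.81192708e+01,
        1.24084359e-02,  9.52425442e-03,  1.90153071e-05]), 'tcp_pos': array([0.19082939, 0.64686807, 0.24133754]), 'orientation': array([-4.48900043e-01, -3.10925512e+00,  2.83183767e-03]), 'contact_force': array([ 0.65705279, -1.15632374, -0.02732261]), 'moment': array([-0.01901516, -0.01183338, -0.05103167]), 'grip_width': 0.085537265914583}
scene [[364.8419023    0.         326.8843797 ]
 [  0.         364.8419023  196.75964946]
 [  0.           0.           1.        ]] [ 1.12824089 -0.1778061   0.5896027 ] [[ 0.32498737  0.94556732 -0.01690149]
 [ 0.57883871 -0.21301382 -0.78712824]
 [-0.74788299  0.2460235  -0.61655776]]
top [[380.90411646   0.         315.72553847]
 [  0.         380.90411646 193.51756887]
 [  0.           0.           1.        ]] [0.34419879 0.03132976 0.99221281] [[ 0.00234256 -0.99999295 -0.00293419]
 [-0.98869862 -0.00187625 -0.14990501]
 [ 0.14989844  0.0032522  -0.98869605]]
```

View pics/scene0.png

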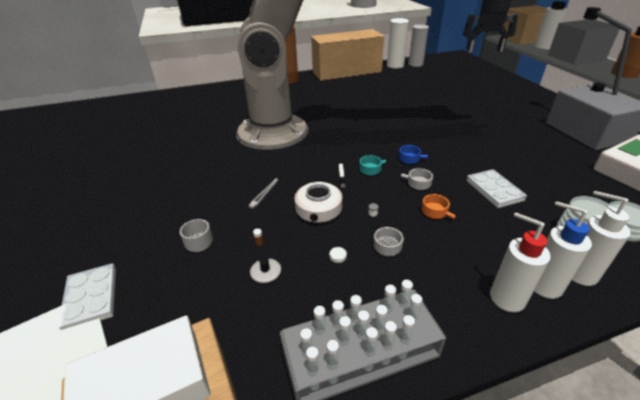

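View pics/top0.png

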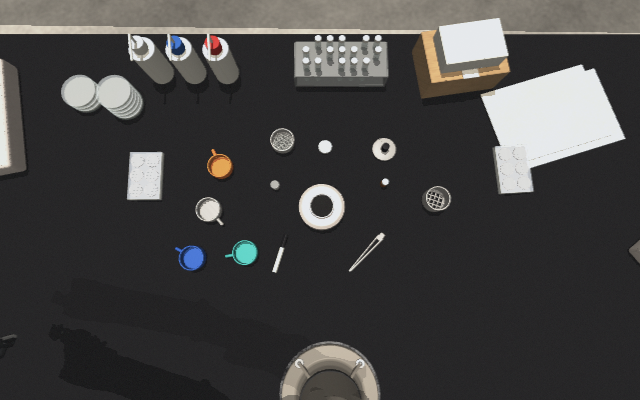

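The scene picture shows four grey pieces: the coarse sieve near (196,236), the fine sieve (388,241), the grey pan (420,179) and the lid (265,270). The top view shows the same pieces:

| Item | Top-view pixel |
|---|---|
| Pan (bare steel, spout to lower right) | (208,210) |
| Fine sieve | (282,140) |
| Coarse sieve | (437,198) |
| Lid | (384,149) |
| Shaker | (322,206) |
| Pot | (275,184) |
| Vial | (385,182) |
| Petri dish | (325,147) |

The blue (191,258), turquoise (245,253) and orange (219,166) pans are look-alikes. Next I'll measure these and confirm them in an enlarged crop.

```bash
cat > h.py <<'E'
import cv2,numpy as np
def load(n): return dict(np.load(n+".npz"))
def ray(f,uv,z):
    R=cv2.Rodrigues(f["rvec"])[0]; C=-R.T@np.array(f["tvec"]).ravel()
    d=R.T@np.linalg.inv(f["camera_matrix"])@np.array([uv[0],uv[1],1.])
    return (C+d*(z-C[2])/d[2])[:2]
def proj(f,p):
    return cv2.projectPoints(np.array([p],float),f["rvec"],f["tvec"],f["camera_matrix"],None)[0].ravel()
def blob(f,uv,thr=75,h=32):
    """mask blob round uv: returns contour, centroid of its convex hull"""
    g=cv2.cvtColor(f["pixels"],cv2.COLOR_RGB2GRAY); m=np.zeros_like(g)
    u,v=map(int,uv); m[v-h:v+h,u-h:u+h]=(g[v-h:v+h,u-h:u+h]>thr)
    cs,_=cv2.findContours(m,cv2.RETR_EXTERNAL,cv2.CHAIN_APPROX_NONE)
    c=min(cs,key=lambda c:-cv2.pointPolygonTest(c,(float(u),float(v)),True) - .0*len(c))
    return c
def hullc(c):
    M=cv2.moments(cv2.convexHull(c)); return M["m10"]/M["m00"],M["m01"]/M["m00"]
E
python3 - <<'E'
from h import *
T=load("top0");S=load("scene0")
top=dict(pan=(208,210,.033),fine=(282,140,.033),coarse=(437,198,.047),lid=(384,149,.012),shaker=(322,206,.06),pot=(275,184,.023),vial=(385,182,.036),petri=(325,147,.0105))
sc=dict(pan=(420,179),fine=(388,241),coarse=(196,236),lid=(265,270),shaker=(318,202),pot=(373,210),vial=(258,234),petri=(338,255))
for k,(u,v,h) in top.items():
    c=blob(T,(u,v),70); b=hullc(c); e=cv2.fitEllipse(cv2.convexHull(c)); w=ray(T,b,h*.5)
    c2=blob(S,sc[k],60); b2=hullc(c2); w2=ray(S,b2,h*.5)
    print(k,np.round(b,1),cv2.boundingRect(c),"top",np.round(w,4),"| scene",np.round(b2,1),cv2.boundingRect(c2),np.round(w2,4))
im=[]
for F,d in((T,top),(S,sc)):
    im.append(np.hstack([cv2.resize(F["pixels"][d[k][1]-25:d[k][1]+25,d[k][0]-25:d[k][0]+25],(200,200),interpolation=2) for k in("pan","fine","coarse","lid")]))
cv2.imwrite("pics/crop1.png",np.vstack(im)[:,:,::-1])
E
```

```text
pan [209.1 210.4] (195, 197, 29, 28) top [0.4475 0.309 ] | scene [418.3 177.9] (400, 168, 34, 22) [0.4401 0.3104]
fine [281.9 139.9] (270, 128, 25, 25) top [0.6356 0.1245] | scene [388.  240.4] (373, 226, 31, 30) [0.6269 0.1267]
coarse [436.5 198.5] (422, 186, 29, 26) top [ 0.4787 -0.2753] | scene [195.8 234.5] (179, 218, 33, 34) [ 0.4696 -0.2726]
lid [383.6 148.8] (372, 138, 24, 23) top [ 0.6146 -0.1461] | scene [265.1 270.2] (249, 258, 33, 25) [ 0.6093 -0.1453]
shaker [321.3 206.4] (298, 184, 47, 46) top [0.4571 0.0202] | scene [318.1 201.3] (294, 181, 49, 42) [0.459  0.0195]
pot [274.4 184.3] (270, 180, 10, 10) top [0.5171 0.1426] | scene [372.8 209.3] (368, 203, 11, 14) [0.5133 0.1425]
vial [385.  181.5] (381, 178, 9, 8) top [ 0.5239 -0.1453] | scene [257.1 232.5] (252, 228, 11, 11) [ 0.5046 -0.1412]
petri [324.8 146.3] (318, 140, 15, 14) top [0.6214 0.0107] | scene [337.7 254.1] (329, 246, 19, 17) [0.6175 0.012 ]
```

View pics/crop1.png

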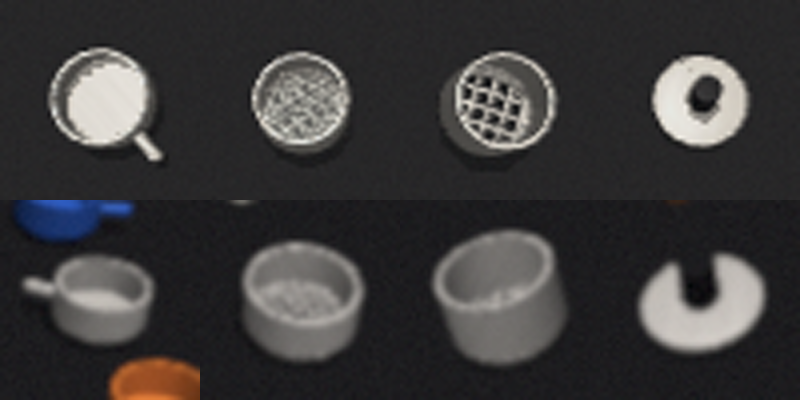

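The crop confirms the pieces: a plain steel pan with its floor and spout, a dense-mesh fine sieve, a wide-grid coarse sieve and a lid with a black knob. Next I'll refine the centres from the bright rims.

```bash
cat >> h.py <<'E'
def rim(f,uv,z,rpx=12.3,thr=120,h=22):
    """outer rim circle on plane z: world points of bright outline, robust circle of radius 31 mm"""
    from scipy.optimize import least_squares
    c=cv2.convexHull(blob(f,uv,thr,h)) if False else blob(f,uv,thr,h)
    P=np.array([ray(f,p,z) for p in c[:,0]])
    s=least_squares(lambda q:np.hypot(P[:,0]-q[0],P[:,1]-q[1])-q[2],[*P.mean(0),.031],loss="soft_l1",f_scale=.001)
    return s.x
E
python3 - <<'E'
from h import *
T=load("top0");S=load("scene0")
for k,u,v,z in(("pan",208,210,.033),("fine",282,140,.033),("coarse",439,197,.047),("lid",384,149,.012),("shaker",322,206,.05)):
    print(k,[list(np.round(rim(T,(u,v),z,thr=t,h=25),4)) for t in(90,110,130,150)])
f=T;u=(222,224);print("tip",ray(f,u,.016))
g=cv2.cvtColor(T["pixels"],cv2.COLOR_RGB2GRAY)
# ring recess: dark floor
c=blob(dict(pixels=255-T["pixels"]),(322,206),255-100,15);print("floor",ray(T,hullc(c),.052),cv2.boundingRect(c))
E
```

```text
pan [[np.float64(0.4494), np.float64(0.3082), np.float64(0.031)], [np.float64(0.4493), np.float64(0.3074), np.float64(0.0295)], [np.float64(0.45), np.float64(0.3085), np.float64(0.0291)], [np.float64(0.4477), np.float64(0.3048), np.float64(0.0259)]]
fine [[np.float64(0.6326), np.float64(0.1233), np.float64(0.0304)], [np.float64(0.6328), np.float64(0.1234), np.float64(0.0301)], [np.float64(0.6324), np.float64(0.1239), np.float64(0.0296)], [np.float64(-7.5491), np.float64(8.6504), np.float64(11.8215)]]
coarse [[np.float64(0.4774), np.float64(-0.2714), np.float64(0.0304)], [np.float64(0.4776), np.float64(-0.2715), np.float64(0.03)], [np.float64(0.4773), np.float64(-0.2709), np.float64(0.0295)], [np.float64(0.477), np.float64(-0.2702), np.float64(0.0272)]]
lid [[np.float64(0.6132), np.float64(-0.1449), np.float64(0.0304)], [np.float64(0.6131), np.float64(-0.1448), np.float64(0.0299)], [np.float64(0.6134), np.float64(-0.145), np.float64(0.0294)], [np.float64(0.6135), np.float64(-0.1446), np.float64(0.029)]]
shaker [[np.float64(0.4553), np.float64(0.0203), np.float64(0.0566)], [np.float64(0.4557), np.float64(0.0202), np.float64(0.0562)], [np.float64(0.4557), np.float64(0.021), np.float64(0.0556)], [np.float64(0.4557), np.float64(0.0209), np.float64(0.0554)]]
tip [0.41273088 0.27457114]
floor [0.45705231 0.02018083] (311, 195, 22, 22)
```

send_rows --pt "1 0 0 0 0 0 0.0" --pt "1 0 -0.4 0 0 0 0" --pt "1 0 -0.4 0 0 0 0" --pt "1 0 -0.4 0 0 0 0" --squeeze 40

```text
clock: 0.43
tcp_pos: [0.1732, 0.5862, 0.2417]
orientation: [-0.449, -3.109, 0.006]
contact_force: [-0.8, -0.8, -0.4]
grip_width: 0.0854
```

```bash
cat >> h.py <<'E'
def need(p,yaw):
    """tool-frame shift /0.15 and turn /180deg to TCP p, vertical tool with its y at world yaw (deg)"""
    from bench import r
    from scipy.spatial.transform import Rotation as Ro
    o=r.get_obs(); R=Ro.from_rotvec(o["orientation"]).as_matrix()
    y=np.array([np.cos(np.radians(yaw)),np.sin(np.radians(yaw)),0]); z=np.array([0,0,-1.])
    G=np.stack([np.cross(y,z),y,z],1)
    print("shift",np.round(R.T@(np.array(p)-o["tcp_pos"])/.15,3),"turn",np.round(Ro.from_matrix(R.T@G).as_rotvec()/np.pi,4),"q",np.round(o["joints"],2),"tcp",np.round(o["tcp_pos"],4),"F",np.round(o["contact_force"],1),"w",round(o["grip_width"],4),"t",round(o["clock"],1))
E
nproc >/dev/null
```

send_rows --pt "1 -0.2 -0.12 0 0 0 0" --pt "1 -0.45 -0.27 0 0 0 0" --pt "1 -0.7 -0.42 0 0 0 0" --pt "1 -0.95 -0.57 0 0 0 0" --pt "1 -1 -0.6 0 0 0 0"

```text
clock: 0.85
tcp_pos: [0.2976, 0.4561, 0.2424]
orientation: [0.46, 3.105, -0.003]
contact_force: [0.8, -1.5, -0.3]
grip_width: 0.0858
```

send_rows --pt "1 -0.2 -0.12 0 0 0 0" --pt "1 -0.45 -0.27 0 0 0 0" --pt "1 -0.7 -0.42 0 0 0 0" --pt "1 -0.95 -0.57 0 0 0 0" --pt "1 -1 -0.6 0 0 0 0"

```text
clock: 1.27
tcp_pos: [0.4154, 0.3269, 0.2427]
orientation: [0.46, 3.105, -0.002]
contact_force: [-0.0, -1.0, -0.0]
grip_width: 0.0852
```

send_rows --pt "1 -0.287 -0.06 0.2 0 0 0.676" --pt "1 -0.287 -0.06 0.4 0 0 0.676" --pt "1 -0.287 -0.06 0.5 0 0 0.676" --pt "1 -0.287 -0.06 0.5 0 0 0.676" --pt "1 -0.287 -0.06 0.5 0 0 0.676" --pt "1 -0.287 -0.06 0.5 0 0 0.676" --pt "1 -0.287 -0.06 0.5 0 0 0.676" --pt "1 -0.287 -0.06 0.5 0 0 0.676" --pt "1 -0.287 -0.06 0.5 0 0 0.676" --pt "1 -0.287 -0.06 0.5 0 0 0.676" --pt "1 -0.287 -0.06 0.5 0 0 0.676" --pt "1 -0.287 -0.06 0.5 0 0 0.676" --pt "1 -0.287 -0.06 0.5 0 0 0.676" --pt "1 -0.287 -0.06 0.5 0 0 0.676" --pt "1 -0.287 -0.06 0.5 0 0 0.676" --pt "1 -0.287 -0.06 0.5 0 0 0.676" --pt "1 -0.287 -0.06 0.5 0 0 0.676" --pt "1 -0.287 -0.06 0.5 0 0 0.676" --pt "1 -0.287 -0.06 0.5 0 0 0.676"

```text
clock: 2.85
tcp_pos: [0.4497, 0.3119, 0.1673]
orientation: [2.931, 1.129, 0.0]
contact_force: [0.1, -0.3, -0.6]
grip_width: 0.0852
```

```bash
python3 -c "
from h import *
need((.449,.308,.02),-48)"
```

```text
shift [-0.021  0.016  0.982] turn [ 0.0002 -0.      0.0007] q [-1.23  0.42  0.65  1.97 -0.33  0.86 -1.24] tcp [0.4497 0.3119 0.1673] F [ 0.1 -0.3 -0.6] w 0.0852 t 2.9
```

send_rows --pt "1 -0.021 0.016 0.2 0 0 0" --pt "1 -0.021 0.016 0.4 0 0 0" --pt "1 -0.021 0.016 0.55 0 0 0" --pt "1 -0.021 0.016 0.7 0 0 0" --pt "1 -0.021 0.016 0.8 0 0 0" --pt "1 -0.021 0.016 0.9 0 0 0" --pt "1 -0.021 0.016 0.97 0 0 0" --pt "1 -0.021 0.016 0.98 0 0 0"

```text
clock: 3.52
tcp_pos: [0.448, 0.3072, 0.0187]
orientation: [2.932, 1.126, -0.004]
contact_force: [-0.6, 0.1, -0.5]
grip_width: 0.0856
```

send_rows --pt "0.8 0 0 0 0 0 0" --pt "0.75 0 0 0 0 0 0" --pt "0.7 0 0 0 0 0 0" --pt "0.65 0 0 0 0 0 0" --pt "0.6 0 0 0 0 0 0" --pt "0.55 0 0 0 0 0 0" --pt "0.5 0 0 0 0 0 0" --pt "0.5 0 0 0 0 0 0" --pt "0.5 0 0 0 0 0 0" --squeeze 40

```text
clock: 4.27
tcp_pos: [0.4493, 0.3081, 0.0216]
orientation: [-2.933, -1.123, -0.002]
contact_force: [-2.6, -0.8, 6.9]
grip_width: 0.061
```

Run:
```python
from h import *
from bench import r
need((.449,.308,.02),-48)
f=r.grab_frame("top");g=r.grab_frame("scene")
cv2.imwrite("pics/g1.png",np.hstack([cv2.resize(f["pixels"][150:270,150:270],(400,400)),cv2.resize(g["pixels"][110:230,360:480],(400,400))])[:,:,::-1])
```

```text
shift [-0.002 -0.001  0.01 ] turn [-0.0001 -0.0005 -0.0005] q [-1.08  0.63  0.48  2.04 -0.52  0.58 -1.08] tcp [0.4493 0.3081 0.0216] F [-2.6 -0.8  6.9] w 0.061 t 4.3
```

View pics/g1.png

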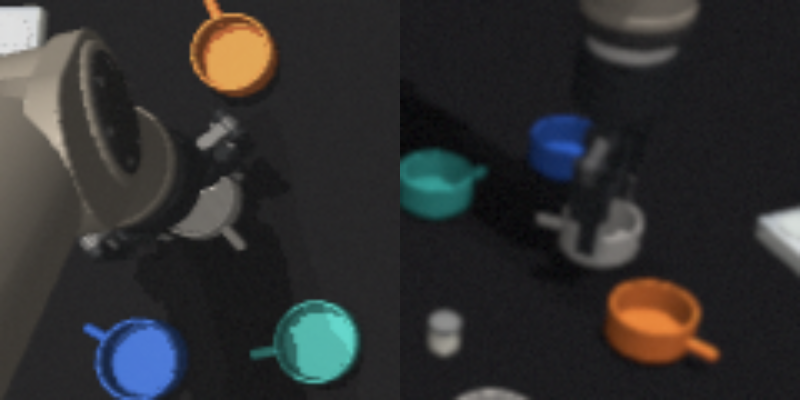

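send_rows --pt "0.5 0 0 -0.05 0 0 0" --pt "0.5 0 0 -0.15 0 0 0" --pt "0.5 0 0 -0.3 0 0 0" --pt "0.5 0 0 -0.5 0 0 0.03" --pt "0.5 0 0 -0.7 0 0 0.06" --pt "0.5 0 0 -0.85 0 0 0.1" --pt "0.5 0 0 -0.95 0 0 0.14" --pt "0.5 0 0 -1 0 0 0.18" --pt "0.5 0 0 -1 0 0 0.21" --pt "0.5 0 0 -1 0 0 0.233" --pt "0.5 0 0 -1 0 0 0.233"

```text
clock: 5.28
tcp_pos: [0.4485, 0.3079, 0.1709]
orientation: [-3.141, 0.004, -0.001]
contact_force: [0.4, 0.5, -2.4]
grip_width: 0.0612
```

Run:
```python
from h import *
from bench import r
need((.456,.0204,.11),-90)
g=r.grab_frame("scene"); cv2.imwrite("pics/g2.png",cv2.resize(g["pixels"][60:220,300:500],(800,640))[:600,:,::-1])
```

```text
shift [0.055 1.917 0.405] turn [-0.0002 -0.0001 -0.0009] q [-1.38  0.47  0.88  1.98 -0.46  0.9  -1.84] tcp [0.4485 0.3079 0.1709] F [ 0.4  0.5 -2.4] w 0.0612 t 5.3
```

View pics/g2.png

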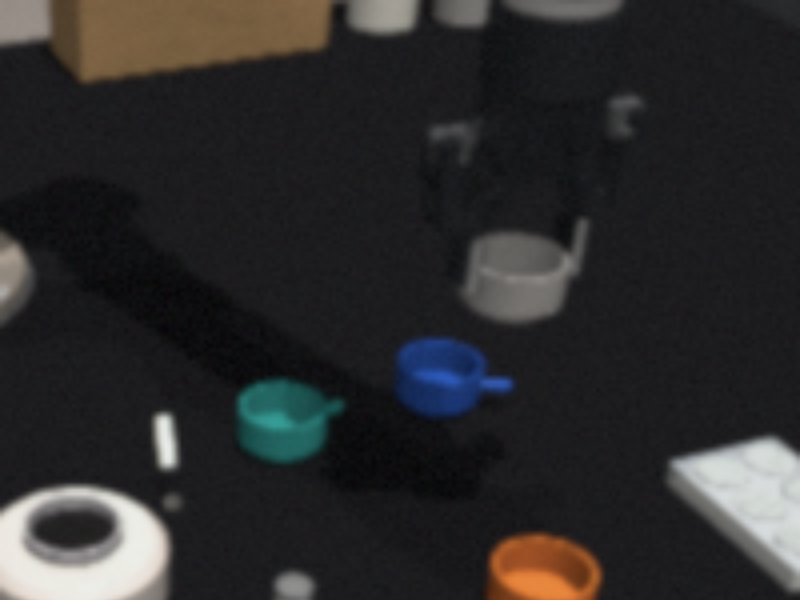

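The pan hangs level in the jaws at about (515,275) in the crop. Now I carry it to the shaker.

send_rows --pt "0.5 0 0.05 0 0 0 0" --pt "0.5 0 0.2 0 0 0 0" --pt "0.5 0.01 0.4 0 0 0 0" --pt "0.5 0.02 0.6 0 0 0 0" --pt "0.5 0.03 0.8 0 0 0 0" --pt "0.5 0.03 1 0 0 0 0"

```text
clock: 5.83
tcp_pos: [0.453, 0.1555, 0.1704]
orientation: [-3.141, -0.001, -0.0]
contact_force: [0.7, 1.0, -2.1]
grip_width: 0.0611
```

send_rows --pt "0.5 0 0.2 0 0 0 0" --pt "0.5 0 0.4 0 0 0 0" --pt "0.5 0.01 0.6 0 0 0 0" --pt "0.5 0.02 0.78 0 0 0 0" --pt "0.5 0.025 0.88 0.05 0 0 0" --pt "0.5 0.025 0.92 0.15 0 0 0" --pt "0.5 0.025 0.92 0.25 0 0 0" --pt "0.5 0.025 0.92 0.3 0 0 0" --pt "0.5 0.025 0.92 0.3 0 0 0"

```text
clock: 6.58
tcp_pos: [0.4555, 0.019, 0.1242]
orientation: [3.141, -0.001, -0.004]
contact_force: [-0.2, 1.2, -2.6]
grip_width: 0.061
```

Run:
```python
from h import *
from bench import r
need((.456,.0204,.0746),-90)
f=r.grab_frame("top");g=r.grab_frame("scene"); cv2.imwrite("pics/g3.png",np.hstack([cv2.resize(f["pixels"][140:260,260:380],(400,400)),cv2.resize(g["pixels"][110:230,260:380],(400,400))])[:,:,::-1])
```

```text
shift [ 0.005 -0.009  0.331] turn [ 0.0002  0.0009 -0.0002] q [-0.88  0.4   0.87  2.21 -0.47  0.72 -1.27] tcp [0.4555 0.019  0.1242] F [-0.2  1.2 -2.6] w 0.061 t 6.6
```

View pics/g3.png

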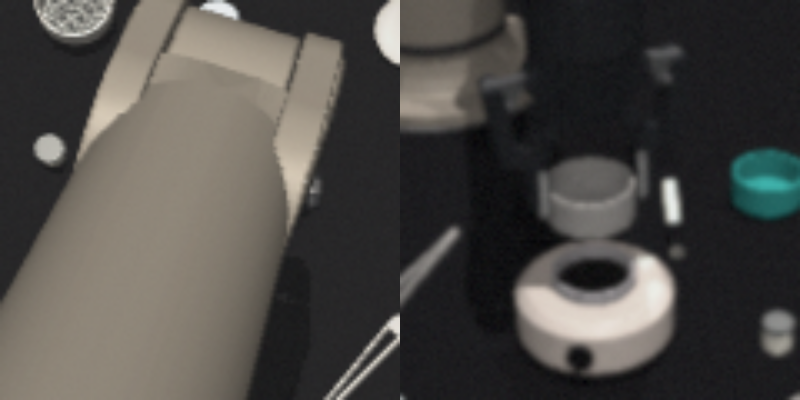

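The pan is about 40 mm above the ring, level and lined up within about 1 px. I'll lower it now.

send_rows --pt "0.5 0.003 -0.009 0.05 0 0 0" --pt "0.5 0.003 -0.009 0.12 0 0 0" --pt "0.5 0.003 -0.009 0.18 0 0 0" --pt "0.5 0.003 -0.009 0.22 0 0 0" --pt "0.5 0.003 -0.009 0.25 0 0 0" --pt "0.5 0.003 -0.009 0.27 0 0 0" --pt "0.5 0.003 -0.009 0.28 0 0 0"

```text
clock: 7.27
tcp_pos: [0.457, 0.0209, 0.0828]
orientation: [3.141, -0.002, -0.001]
contact_force: [0.4, 0.1, -1.5]
grip_width: 0.0609
```

send_rows --pt "0.5 0 0 0.01 0 0 0" --pt "0.5 0 0 0.02 0 0 0" --pt "0.5 0 0 0.03 0 0 0" --pt "0.5 0 0 0.04 0 0 0"

```text
clock: 7.6
tcp_pos: [0.4574, 0.0211, 0.0773]
orientation: [-3.141, 0.001, -0.001]
contact_force: [0.2, 0.2, -1.8]
grip_width: 0.0613
```

Run:
```python
from h import *
from bench import r
need((.456,.0204,.0746),-90)
```

```text
shift [-0.009  0.004  0.018] turn [-0.     -0.0001 -0.0003] q [-0.79  0.48  0.76  2.23 -0.58  0.62 -1.18] tcp [0.4574 0.0211 0.0773] F [ 0.2  0.2 -1.8] w 0.0613 t 7.6
```

send_rows --pt "0.5 -0.005 0.002 0.006 0 0 0" --pt "0.5 -0.005 0.002 0.012 0 0 0" --pt "0.5 -0.005 0.002 0.018 0 0 0" --pt "0.5 -0.005 0.002 0.022 0 0 0" --pt "0.5 -0.005 0.002 0.022 0 0 0"

```text
clock: 8.02
tcp_pos: [0.4565, 0.0207, 0.0745]
orientation: [-3.14, 0.002, 0.001]
contact_force: [-3.0, 0.0, 9.9]
grip_width: 0.0612
```

send_rows --pt "0.75 0 0 0 0 0 0" --pt "0.85 0 0 0 0 0 0" --pt "1 0 0 0 0 0 0" --pt "1 0 0 0 0 0 0" --pt "1 0 0 0 0 0 0" --pt "1 0 0 0 0 0 0" --pt "1 0 0 -0.1 0 0 0" --pt "1 0 0 -0.3 0 0 0" --pt "1 0 0 -0.5 0 0 0" --pt "1 0 0 -0.7 0 0 0" --pt "1 0 0 -0.85 0 0 0" --pt "1 0 0 -0.85 0 0 0"

```text
clock: 9.02
tcp_pos: [0.459, 0.0207, 0.205]
orientation: [-3.139, 0.002, -0.009]
contact_force: [2.2, 0.0, 0.1]
grip_width: 0.0856
```

Run:
```python
from h import *
from bench import r
need((.6325,.1235,.2),-90)
g=r.grab_frame("scene"); cv2.imwrite("pics/g4.png",cv2.resize(g["pixels"][120:240,260:420],(800,600))[:,:,::-1])
```

```text
shift [ 1.156 -0.687  0.042] turn [-0.0009 -0.0019 -0.0004] q [-1.06  0.25  1.03  2.14 -0.28  0.88 -1.43] tcp [0.459  0.0207 0.205 ] F [2.2 0.  0.1] w 0.0856 t 9.0
```

View pics/g4.png

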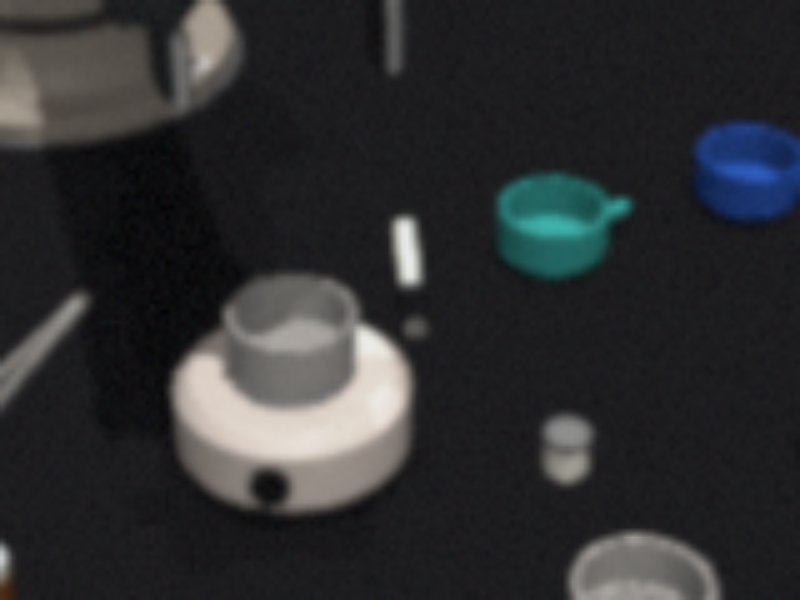

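The pan is seated level in the ring, around (290,340) in the crop. Next is the fine sieve.

send_rows --pt "1 0.1 -0.06 0 0 0 0" --pt "1 0.3 -0.18 0 0 0 0" --pt "1 0.5 -0.3 0 0 0 0" --pt "1 0.7 -0.42 0 0 0 0" --pt "1 0.9 -0.54 0 0 0 0" --pt "1 0.9 -0.54 0 0 0 0"

```text
clock: 9.57
tcp_pos: [0.5956, 0.1066, 0.1992]
orientation: [3.141, 0.008, 0.002]
contact_force: [-0.0, 1.2, 0.2]
grip_width: 0.0856
```

send_rows --pt "1 0.1 -0.06 0.1 0 0 0" --pt "1 0.2 -0.12 0.3 0 0 0" --pt "1 0.256 -0.147 0.5 0 0 0" --pt "1 0.256 -0.147 0.6 0 0 0" --pt "1 0.256 -0.147 0.6 0 0 0" --pt "1 0.256 -0.147 0.6 0 0 0"

```text
clock: 10.07
tcp_pos: [0.6287, 0.1224, 0.1104]
orientation: [3.14, -0.003, -0.005]
contact_force: [0.1, -0.6, 0.3]
grip_width: 0.0856
```

Run:
```python
from h import *
from bench import r
need((.6325,.1235,.021),-90)
f=r.grab_frame("top"); np.savez("top1.npz",**f);cv2.imwrite("pics/g5.png",cv2.resize(f["pixels"][100:250,230:430],(800,600))[:,:,::-1])
```

```text
shift [ 0.027 -0.008  0.596] turn [ 0.0004  0.0009 -0.0007] q [-0.82  0.7   0.77  1.78 -0.6   0.91 -1.35] tcp [0.6287 0.1224 0.1104] F [ 0.1 -0.6  0.3] w 0.0856 t 10.1
```

View pics/g5.png

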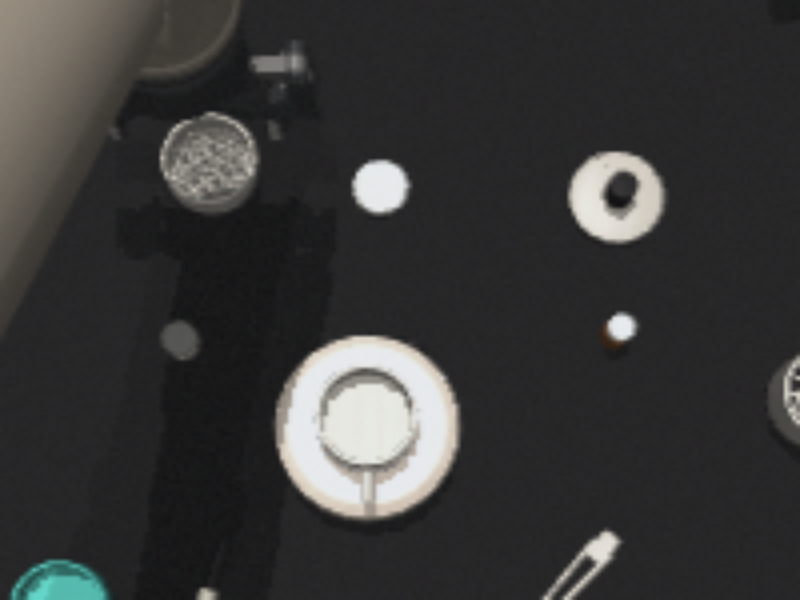

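The top view shows the pan ring-centred with its spout towards the robot (367,480 in the crop). The open fingers (117,130) and (275,130) straddle the fine sieve at (209,162).

send_rows --pt "1 0.027 -0.008 0.15 0 0 0" --pt "1 0.027 -0.008 0.3 0 0 0" --pt "1 0.027 -0.008 0.42 0 0 0" --pt "1 0.027 -0.008 0.52 0 0 0" --pt "1 0.027 -0.008 0.57 0 0 0" --pt "1 0.027 -0.008 0.59 0 0 0" --pt "1 0.027 -0.008 0.595 0 0 0" --pt "1 0.027 -0.008 0.595 0 0 0"

```text
clock: 10.78
tcp_pos: [0.6347, 0.1247, 0.0233]
orientation: [-3.141, 0.002, -0.002]
contact_force: [-1.1, -0.1, -0.8]
grip_width: 0.0853
```

send_rows --pt "0.8 0 0 0 0 0 0" --pt "0.75 0 0 0 0 0 0" --pt "0.7 0 0 0 0 0 0" --pt "0.65 0 0 0 0 0 0" --pt "0.6 0 0 0 0 0 0" --pt "0.55 0 0 0 0 0 0" --pt "0.5 0 0 0 0 0 0" --pt "0.5 0 0 0 0 0 0" --pt "0.5 0 0 0 0 0 0"

```text
clock: 11.53
tcp_pos: [0.6347, 0.1248, 0.0234]
orientation: [-3.141, 0.002, -0.002]
contact_force: [-2.0, -0.1, 5.4]
grip_width: 0.0591
```

Run:
```python
from h import *
need((.6325,.1235,.17),-90)
T=load("top1")
for n,T in(("0",load("top0")),("1",T)):
  for z,t in((.086,100),) if n=="1" else ((.06,100),):
    c=blob(dict(pixels=255-T["pixels"]),(322,206),155,15) if n=="0" else None
g=cv2.cvtColor(T["pixels"],cv2.COLOR_RGB2GRAY)
print(g[190:222,308:336:1][::2,::2]); print("pan rim eye",ray(T,(321.75,204.5),.086))
```

```text
shift [-0.013  0.008 -0.977] turn [-0.0002 -0.0004 -0.0003] q [-0.75  0.81  0.67  1.8  -0.69  0.78 -1.29] tcp [0.6347 0.1248 0.0234] F [-2.  -0.1  5.4] w 0.0591 t 11.5
[[218 233 233 233 233 233 233 233 232 233 233 233 233 218]
 [233 233 232 232 227 157  89 102 151 225 227 233 233 233]
 [232 233 201 168  91 135 143 144 141  87 129 227 233 233]
 [232 225 151 136 144 141 229 230 229 175 131 101 232 233]
 [233 228 132 143 230 231 230 230 230 231 230 153 217 233]
 [233 151 220 230 231 229 229 231 229 232 231 229 103 231]
 [227 149 221 230 231 230 230 231 229 231 231 229 153 204]
 [201 169 230 230 231 230 230 232 230 231 231 229 209 227]
 [233 166 231 230 230 230 230 232 230 232 231 230 200 191]
 [233 224 231 231 231 229 230 232 230 231 230 230 232 170]
 [233 185 217 230 230 230 231 232 230 232 231 203 165 223]
 [233 201 142 204 231 231 231 232 231 231 207 175 143 226]
 [233 233 155 112 226 194 231 232 208 230 152 151 226 233]
 [233 233 232 161 137  88 124 111  83 113 125 177 227 233]
 [233 233 233 232 180 178 173 197 169 179 179 232 233 233]
 [233 233 232 233 233 198 178 198 172 226 233 232 233 232]]
pan rim eye [0.45500764 0.01981531]
```

send_rows --pt "0.5 0 0 -0.05 0 0 0" --pt "0.5 0 0 -0.15 0 0 0" --pt "0.5 0 0 -0.3 0 0 0" --pt "0.5 0 0 -0.5 0 0 0" --pt "0.5 0 0 -0.7 0 0 0" --pt "0.5 0 0 -0.9 0 0 0" --pt "0.5 0 0 -1 0 0 0" --pt "0.5 0 0 -1 0 0 0"

```text
clock: 12.2
tcp_pos: [0.6363, 0.1247, 0.1768]
orientation: [-3.14, 0.002, -0.01]
contact_force: [0.2, 0.4, -1.2]
grip_width: 0.06
```

send_rows --pt "0.5 -0.1 0.05 0 0 0 0" --pt "0.5 -0.25 0.15 0 0 0 0" --pt "0.5 -0.45 0.27 0 0 0 0" --pt "0.5 -0.65 0.39 0 0 0 0" --pt "0.5 -0.85 0.51 0 0 0 0" --pt "0.5 -1 0.62 0 0 0 0" --pt "0.5 -1 0.68 0 0 0 0" --pt "0.5 -1 0.69 0 0 0 0"

```text
clock: 12.87
tcp_pos: [0.4821, 0.0199, 0.1717]
orientation: [-3.141, 0.005, 0.003]
contact_force: [0.4, -0.8, -1.0]
grip_width: 0.0592
```

Run:
```python
from h import *
from bench import r
need((.458,.0205,.1024),-90)
g=r.grab_frame("scene"); np.savez("scene2.npz",**g);cv2.imwrite("pics/g6.png",cv2.resize(g["pixels"][100:220,260:420],(800,600))[:,:,::-1])
```

```text
shift [-0.16  -0.003  0.462] turn [-0.0002  0.0005 -0.0011] q [-0.94  0.37  0.95  2.12 -0.41  0.85 -1.32] tcp [0.4821 0.0199 0.1717] F [ 0.4 -0.8 -1. ] w 0.0592 t 12.9
```

View pics/g6.png

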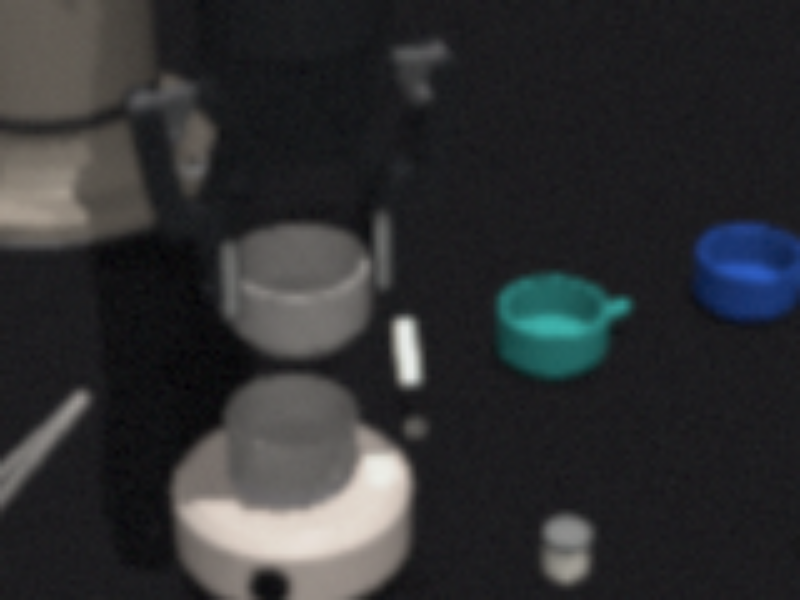

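send_rows --pt "0.5 -0.05 -0.003 0 0 0 0" --pt "0.5 -0.12 -0.003 0 0 0 0" --pt "0.5 -0.16 -0.003 0.04 0 0 0" --pt "0.5 -0.16 -0.003 0.12 0 0 0" --pt "0.5 -0.16 -0.003 0.2 0 0 0" --pt "0.5 -0.16 -0.003 0.28 0 0 0" --pt "0.5 -0.16 -0.003 0.34 0 0 0" --pt "0.5 -0.16 -0.003 0.38 0 0 0" --pt "0.5 -0.16 -0.003 0.38 0 0 0"

```text
clock: 13.67
tcp_pos: [0.459, 0.022, 0.1141]
orientation: [3.141, -0.001, -0.003]
contact_force: [0.5, 0.6, -0.5]
grip_width: 0.0594
```

Run:
```python
from h import *
from bench import r
need((.458,.0205,.1024),-90)
S=load("scene2"); print("sieve - tcp",ray(S,(320.4,152.4),.181)-[.4821,.0199]); print("pan bias",ray(load("scene0"),(260+291/5,120+316/5),.086))
```

```text
shift [-0.007  0.01   0.078] turn [ 0.0003  0.0007 -0.0002] q [-0.87  0.43  0.86  2.21 -0.51  0.71 -1.24] tcp [0.459  0.022  0.1141] F [ 0.5  0.6 -0.5] w 0.0594 t 13.7
sieve - tcp [-0.00067819  0.00254535]
pan bias [0.46140694 0.02077966]
```

send_rows --pt "0.5 -0.007 0.008 0.015 0 0 0" --pt "0.5 -0.007 0.008 0.03 0 0 0" --pt "0.5 -0.007 0.008 0.04 0 0 0" --pt "0.5 -0.007 0.008 0.05 0 0 0" --pt "0.5 -0.007 0.008 0.056 0 0 0" --pt "0.5 -0.007 0.008 0.056 0 0 0"

```text
clock: 14.17
tcp_pos: [0.4589, 0.0208, 0.1068]
orientation: [-3.141, 0.001, -0.0]
contact_force: [0.4, -0.1, -1.6]
grip_width: 0.0597
```

send_rows --pt "0.5 0 0 0.007 0 0 0" --pt "0.5 0 0 0.014 0 0 0" --pt "0.5 0 0 0.02 0 0 0" --pt "0.5 0 0 0.025 0 0 0" --pt "0.5 0 0 0.025 0 0 0"

```text
clock: 14.58
tcp_pos: [0.4588, 0.0207, 0.103]
orientation: [3.142, -0.001, -0.0]
contact_force: [0.4, 0.3, -0.5]
grip_width: 0.0596
```

send_rows --pt "0.5 0 0 0.004 0 0 0" --pt "0.5 0 0 0.008 0 0 0" --pt "0.5 0 0 0.012 0 0 0" --pt "0.5 0 0 0.012 0 0 0"

```text
clock: 14.92
tcp_pos: [0.459, 0.0207, 0.1022]
orientation: [-3.14, 0.002, 0.001]
contact_force: [-5.3, 0.4, 17.6]
grip_width: 0.0594
```

send_rows --pt "0.5 0 0 -0.006 0 0 0" --pt "0.75 0 0 -0.006 0 0 0" --pt "0.85 0 0 -0.006 0 0 0" --pt "1 0 0 -0.006 0 0 0" --pt "1 0 0 -0.006 0 0 0" --pt "1 0 0 -0.006 0 0 0" --pt "1 0 0 -0.006 0 0 0" --pt "1 0 0 -0.1 0 0 0" --pt "1 0 0 -0.3 0 0 0" --pt "1 0 0 -0.5 0 0 0" --pt "1 0 0 -0.65 0 0 0" --pt "1 0 0 -0.65 0 0 0"

```text
clock: 15.92
tcp_pos: [0.4613, 0.0206, 0.2022]
orientation: [-3.139, 0.002, -0.009]
contact_force: [0.5, 1.1, 1.0]
grip_width: 0.0851
```

Run:
```python
from h import *
from bench import r
need((.4775,-.2712,.13),-90)
g=r.grab_frame("scene"); np.savez("scene3.npz",**g);cv2.imwrite("pics/g7.png",cv2.resize(g["pixels"][110:230,240:400],(800,600))[:,:,::-1])
```

```text
shift [0.108 1.946 0.478] turn [-0.0007 -0.0018 -0.0005] q [-1.06  0.27  1.04  2.14 -0.3   0.88 -1.41] tcp [0.4613 0.0206 0.2022] F [0.5 1.1 1. ] w 0.0851 t 15.9
```

View pics/g7.png

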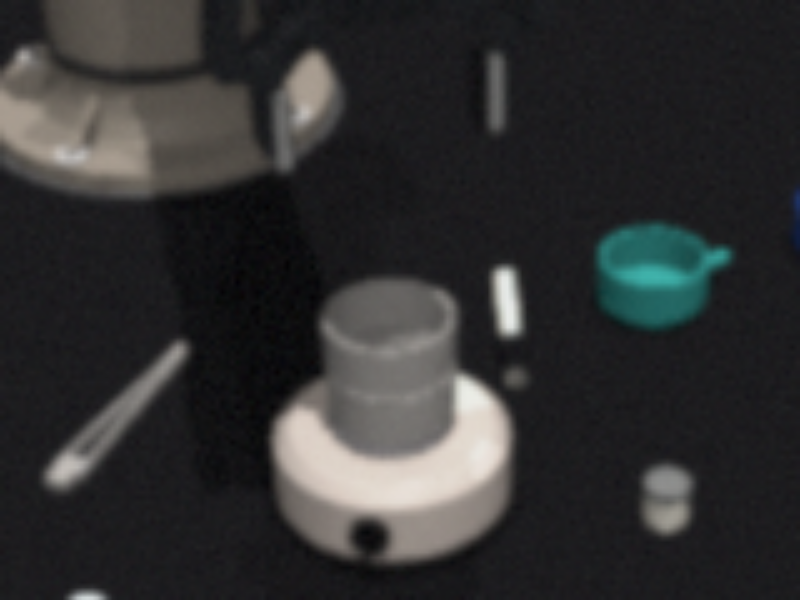

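The fine sieve sits level on the pan, with the seam at (390,395). Next is the coarse sieve.

send_rows --pt "1 0 0.15 0 0 0 0" --pt "1 0.02 0.4 0 0 0 0" --pt "1 0.03 0.65 0 0 0 0" --pt "1 0.04 0.9 0 0 0 0" --pt "1 0.05 1 0 0 0 0"

```text
clock: 16.38
tcp_pos: [0.4649, -0.134, 0.1982]
orientation: [3.14, -0.009, -0.001]
contact_force: [0.6, -1.4, 0.5]
grip_width: 0.0855
```

send_rows --pt "1 0.02 0.25 0 0 0 0" --pt "1 0.04 0.5 0 0 0 0" --pt "1 0.05 0.75 0.1 0 0 0" --pt "1 0.058 0.9 0.3 0 0 0" --pt "1 0.058 0.946 0.45 0 0 0" --pt "1 0.058 0.946 0.48 0 0 0" --pt "1 0.058 0.946 0.48 0 0 0" --pt "1 0.058 0.946 0.48 0 0 0"

```text
clock: 17.05
tcp_pos: [0.4746, -0.2705, 0.1266]
orientation: [-3.141, 0.001, 0.002]
contact_force: [-0.2, 0.3, 0.8]
grip_width: 0.0854
```

Run:
```python
from h import *
from bench import r
need((.4775,-.2712,.034),-90)
f=r.grab_frame("top"); np.savez("top2.npz",**f);cv2.imwrite("pics/g8.png",cv2.resize(f["pixels"][130:280,290:490],(800,600))[:,:,::-1])
```

```text
shift [0.02  0.005 0.617] turn [-0.0002  0.0004 -0.0002] q [-0.22  0.55  0.83  2.01 -0.55  0.83 -0.65] tcp [ 0.4746 -0.2705  0.1266] F [-0.2  0.3  0.8] w 0.0854 t 17.1
```

View pics/g8.png

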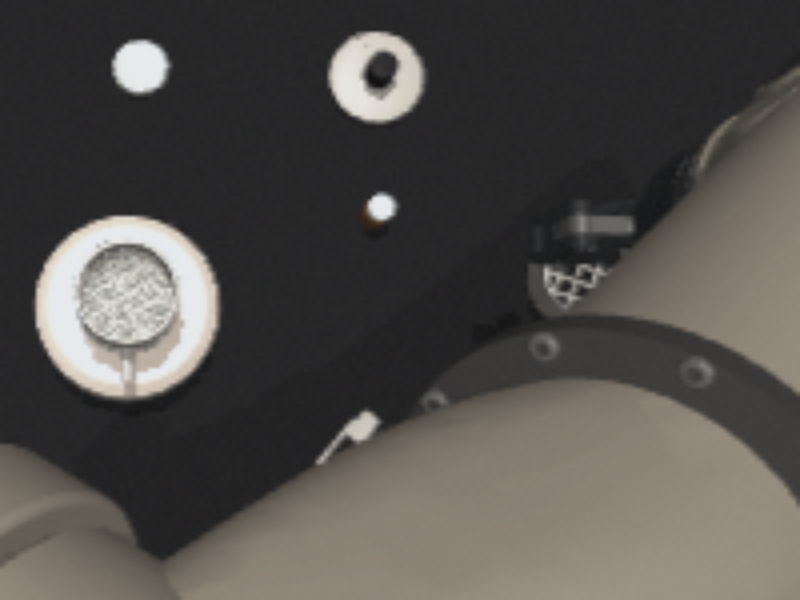

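The fine sieve on the stack is centred at about (128,297) in the crop, and the gripper is above the coarse sieve at (570,285). I'll descend.

send_rows --pt "1 0.018 0.005 0.15 0 0 0" --pt "1 0.018 0.005 0.3 0 0 0" --pt "1 0.018 0.005 0.42 0 0 0" --pt "1 0.018 0.005 0.52 0 0 0" --pt "1 0.018 0.005 0.58 0 0 0" --pt "1 0.018 0.005 0.61 0 0 0" --pt "1 0.018 0.005 0.615 0 0 0" --pt "1 0.018 0.005 0.615 0 0 0"

```text
clock: 17.77
tcp_pos: [0.4782, -0.2719, 0.0353]
orientation: [3.141, -0.0, 0.002]
contact_force: [-0.1, -0.7, 0.4]
grip_width: 0.0855
```

send_rows --pt "0.8 0 0 0 0 0 0" --pt "0.75 0 0 0 0 0 0" --pt "0.7 0 0 0 0 0 0" --pt "0.65 0 0 0 0 0 0" --pt "0.6 0 0 0 0 0 0" --pt "0.55 0 0 0 0 0 0" --pt "0.5 0 0 0 0 0 0" --pt "0.5 0 0 0 0 0 0" --pt "0.5 0 0 0 0 0 0"

```text
clock: 18.52
tcp_pos: [0.4781, -0.2721, 0.0359]
orientation: [-3.141, 0.001, -0.003]
contact_force: [-2.7, 2.0, 9.8]
grip_width: 0.0612
```

Run:
```python
from h import *
need((.4775,-.2712,.034),-90)
print(ray(load("top2"),(322,204.2),.112))
```

```text
shift [-0.004 -0.006  0.013] turn [-0.0001 -0.0006 -0.0003] q [-0.11  0.68  0.69  2.04 -0.69  0.67 -0.54] tcp [ 0.4781 -0.2721  0.0359] F [-2.7  2.   9.8] w 0.0612 t 18.5
[0.45253268 0.01956386]
```

send_rows --pt "0.5 0 0 -0.05 0 0 0" --pt "0.5 0 0 -0.15 0 0 0" --pt "0.5 0 0 -0.3 0 0 0" --pt "0.5 0 0 -0.5 0 0 0" --pt "0.5 0 0 -0.7 0 0 0" --pt "0.5 0 0 -0.9 0 0 0" --pt "0.5 0 0 -1 0 0 0" --pt "0.5 0 0 -1 0 0 0"

```text
clock: 19.18
tcp_pos: [0.479, -0.2733, 0.1883]
orientation: [3.14, -0.002, 0.009]
contact_force: [1.1, -0.3, -1.4]
grip_width: 0.0613
```

send_rows --pt "0.5 0 -0.05 0 0 0 0" --pt "0.5 0 -0.2 -0.03 0 0 0" --pt "0.5 0 -0.4 -0.06 0 0 0" --pt "0.5 -0.02 -0.6 -0.1 0 0 0" --pt "0.5 -0.04 -0.8 -0.1 0 0 0" --pt "0.5 -0.06 -0.95 -0.1 0 0 0" --pt "0.5 -0.06 -0.95 -0.1 0 0 0"

```text
clock: 19.77
tcp_pos: [0.4671, -0.1233, 0.1975]
orientation: [-3.138, -0.009, 0.008]
contact_force: [-0.3, -0.1, -2.2]
grip_width: 0.0614
```

send_rows --pt "0.5 0 -0.05 0 0 0 0" --pt "0.5 -0.02 -0.2 0 0 0 0" --pt "0.5 -0.04 -0.4 0 0 0 0" --pt "0.5 -0.06 -0.6 0 0 0 0" --pt "0.5 -0.08 -0.8 0 0 0 0" --pt "0.5 -0.084 -0.92 0 0 0 0" --pt "0.5 -0.084 -0.98 0 0 0 0" --pt "0.5 -0.084 -1 0 0 0 0" --pt "0.5 -0.084 -1 0 0 0 0"

```text
clock: 20.52
tcp_pos: [0.4561, 0.0202, 0.1993]
orientation: [3.141, -0.002, -0.0]
contact_force: [-0.1, -0.2, -1.0]
grip_width: 0.0612
```

Run:
```python
from h import *
from bench import r
need((.4565,.0205,.141),-90)
g=r.grab_frame("scene"); np.savez("scene4.npz",**g);cv2.imwrite("pics/g9.png",cv2.resize(g["pixels"][100:220,240:400],(800,600))[:,:,::-1])
```

```text
shift [ 0.002 -0.003  0.389] turn [ 0.0002  0.0001 -0.0003] q [-1.07  0.27  1.06  2.15 -0.31  0.88 -1.4 ] tcp [0.4561 0.0202 0.1993] F [-0.1 -0.2 -1. ] w 0.0612 t 20.5
```

View pics/g9.png

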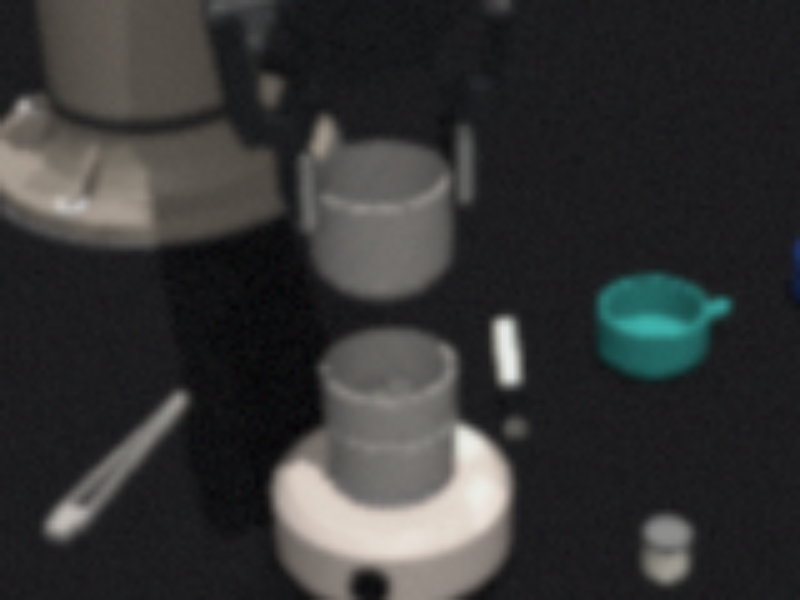

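send_rows --pt "0.5 0.003 -0.005 0.05 0 0 0" --pt "0.5 0.003 -0.005 0.12 0 0 0" --pt "0.5 0.003 -0.005 0.19 0 0 0" --pt "0.5 0.003 -0.005 0.25 0 0 0" --pt "0.5 0.003 -0.005 0.29 0 0 0" --pt "0.5 0.003 -0.005 0.31 0 0 0" --pt "0.5 0.003 -0.005 0.32 0 0 0" --pt "0.5 0.003 -0.005 0.32 0 0 0"

```text
clock: 21.23
tcp_pos: [0.4567, 0.021, 0.1514]
orientation: [3.141, -0.003, -0.0]
contact_force: [0.1, -0.7, -1.0]
grip_width: 0.0611
```

send_rows --pt "0.5 0 0 0.01 0 0 0" --pt "0.5 0 0 0.02 0 0 0" --pt "0.5 0 0 0.03 0 0 0" --pt "0.5 0 0 0.04 0 0 0" --pt "0.5 0 0 0.045 0 0 0" --pt "0.5 0 0 0.045 0 0 0"

```text
clock: 21.73
tcp_pos: [0.4565, 0.0214, 0.1447]
orientation: [-3.142, 0.001, 0.0]
contact_force: [-0.5, 0.0, -1.5]
grip_width: 0.0612
```

Run:
```python
from h import *
need((.4565,.0205,.141),-90)
```

```text
shift [-0.     0.006  0.025] turn [-0.      0.0001 -0.0003] q [-0.95  0.38  0.94  2.2  -0.44  0.77 -1.29] tcp [0.4565 0.0214 0.1447] F [-0.5  0.  -1.5] w 0.0612 t 21.7
```

send_rows --pt "0.5 0 0.004 0.006 0 0 0" --pt "0.5 0 0.004 0.012 0 0 0" --pt "0.5 0 0.004 0.018 0 0 0" --pt "0.5 0 0.004 0.024 0 0 0" --pt "0.5 0 0.004 0.028 0 0 0" --pt "0.5 0 0.004 0.028 0 0 0"

```text
clock: 22.23
tcp_pos: [0.4568, 0.0207, 0.1409]
orientation: [-3.141, 0.002, 0.0]
contact_force: [-1.5, 0.7, 6.6]
grip_width: 0.0613
```

send_rows --pt "0.5 0 0 -0.002 0 0 0" --pt "0.75 0 0 -0.002 0 0 0" --pt "0.85 0 0 -0.002 0 0 0" --pt "1 0 0 -0.002 0 0 0" --pt "1 0 0 -0.002 0 0 0" --pt "1 0 0 -0.002 0 0 0" --pt "1 0 0 -0.002 0 0 0" --pt "1 0 0 -0.1 0 0 0" --pt "1 0 0 -0.3 0 0 0" --pt "1 0 0 -0.5 0 0 0" --pt "1 0 0 -0.65 0 0 0" --pt "1 0 0 -0.65 0 0 0"

```text
clock: 23.23
tcp_pos: [0.4591, 0.0206, 0.2416]
orientation: [-3.139, 0.002, -0.009]
contact_force: [1.0, -0.6, 0.1]
grip_width: 0.0855
```

Run:
```python
from h import *
from bench import r
need((.613,-.145,.15),-90)
g=r.grab_frame("scene"); np.savez("scene5.npz",**g);cv2.imwrite("pics/g10.png",cv2.resize(g["pixels"][110:230,240:400],(800,600))[:,:,::-1])
```

```text
shift [1.024 1.104 0.613] turn [-0.0009 -0.0019 -0.0005] q [-1.17  0.19  1.14  2.1  -0.21  0.96 -1.49] tcp [0.4591 0.0206 0.2416] F [ 1.  -0.6  0.1] w 0.0855 t 23.2
```

View pics/g10.png

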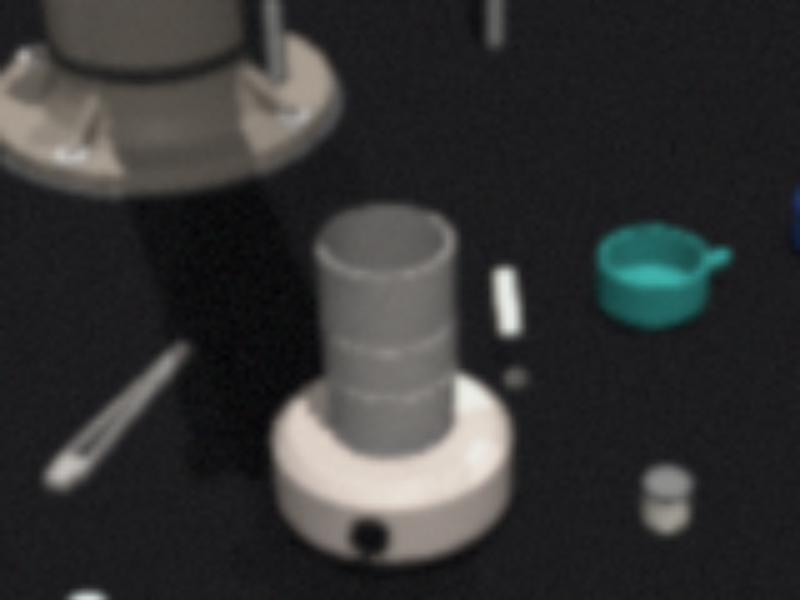

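The coarse sieve is fully home, with both seams level at (388,347) and (388,393). Next is the lid.

send_rows --pt "1 0.1 0.1 0 0 0 0" --pt "1 0.25 0.25 0 0 0 0" --pt "0.7 0.42 0.42 0 0 0 0" --pt "0.7 0.59 0.59 0 0 0 0" --pt "0.7 0.75 0.76 0 0 0 0" --pt "0.7 0.9 0.92 0 0 0 0" --pt "0.7 1 1 0 0 0 0" --pt "0.7 1 1 0 0 0 0"

```text
clock: 23.95
tcp_pos: [0.6078, -0.1332, 0.2363]
orientation: [3.139, -0.007, -0.001]
contact_force: [-0.1, 0.6, 0.4]
grip_width: 0.0596
```

send_rows --pt "0.7 0.024 0.104 0.1 0 0 0" --pt "0.7 0.024 0.104 0.3 0 0 0" --pt "0.7 0.024 0.104 0.5 0 0 0" --pt "0.7 0.024 0.104 0.7 0 0 0" --pt "0.7 0.024 0.104 0.9 0 0 0" --pt "0.7 0.024 0.104 0.95 0 0 0" --pt "0.7 0.024 0.104 0.95 0 0 0" --pt "0.7 0.024 0.104 0.95 0 0 0"

```text
clock: 24.62
tcp_pos: [0.6099, -0.1452, 0.0958]
orientation: [3.141, -0.002, -0.001]
contact_force: [0.8, -0.0, 0.9]
grip_width: 0.0596
```

Run:
```python
from h import *
from bench import r
need((.613,-.145,.027),-90)
f=r.grab_frame("top");g=r.grab_frame("scene"); np.savez("top3.npz",**f)
cv2.imwrite("pics/g11.png",np.hstack([cv2.resize(f["pixels"][110:230,290:410],(400,400)),cv2.resize(g["pixels"][180:300,210:330],(400,400))])[:,:,::-1])
```

```text
shift [ 0.021 -0.001  0.459] turn [ 0.0001  0.0002 -0.0004] q [-0.41  0.71  0.79  1.83 -0.64  0.88 -0.89] tcp [ 0.6099 -0.1452  0.0958] F [ 0.8 -0.   0.9] w 0.0596 t 24.6
```

View pics/g11.png

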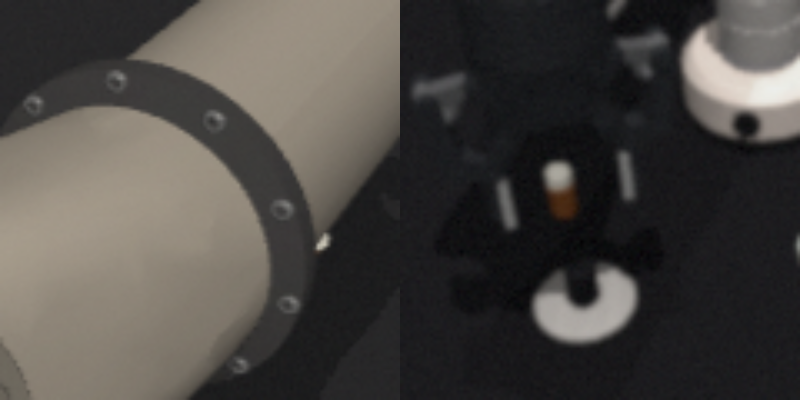

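send_rows --pt "0.7 0.02 0 0.1 0 0 0" --pt "0.7 0.02 0 0.22 0 0 0" --pt "0.7 0.02 0 0.32 0 0 0" --pt "0.7 0.02 0 0.4 0 0 0" --pt "0.7 0.02 0 0.44 0 0 0" --pt "0.7 0.02 0 0.455 0 0 0" --pt "0.7 0.02 0 0.455 0 0 0"

```text
clock: 25.3
tcp_pos: [0.6129, -0.1452, 0.027]
orientation: [3.141, -0.002, -0.001]
contact_force: [-1.0, 0.4, 1.0]
grip_width: 0.0598
```

send_rows --pt "0.6 0 0 0 0 0 0" --pt "0.5 0 0 0 0 0 0" --pt "0.4 0 0 0 0 0 0" --pt "0.3 0 0 0 0 0 0" --pt "0.25 0 0 0 0 0 0" --pt "0.2 0 0 0 0 0 0" --pt "0.15 0 0 0 0 0 0" --pt "0.1 0 0 0 0 0 0" --pt "0.1 0 0 0 0 0 0" --pt "0.1 0 0 0 0 0 0"

```text
clock: 26.13
tcp_pos: [0.6134, -0.1452, 0.0279]
orientation: [3.142, -0.002, 0.001]
contact_force: [-0.7, 0.7, 6.6]
grip_width: 0.0189
```

Run:
```python
from h import *
need((.613,-.145,.027),-90)
```

```text
shift [-0.002 -0.002  0.006] turn [ 0.     -0.0002 -0.0003] q [-0.35  0.8   0.7   1.84 -0.72  0.78 -0.83] tcp [ 0.6134 -0.1452  0.0279] F [-0.7  0.7  6.6] w 0.0189 t 26.1
```

send_rows --pt "0.1 0 0 -0.05 0 0 0" --pt "0.1 0 0 -0.15 0 0 0" --pt "0.1 0 0 -0.3 0 0 0" --pt "0.1 0 0 -0.5 0 0 0" --pt "0.1 0 0 -0.7 0 0 0" --pt "0.1 0 0 -0.9 0 0 0" --pt "0.1 0 0 -1 0 0 0"

```text
clock: 26.72
tcp_pos: [0.6142, -0.146, 0.1818]
orientation: [3.141, -0.003, 0.007]
contact_force: [1.0, -1.4, -0.5]
grip_width: 0.0188
```

send_rows --pt "0.1 0 0 -0.15 0 0 0" --pt "0.1 -0.05 -0.05 -0.3 0 0 0" --pt "0.1 -0.15 -0.15 -0.36 0 0 0" --pt "0.1 -0.3 -0.32 -0.36 0 0 0" --pt "0.1 -0.45 -0.5 -0.36 0 0 0" --pt "0.1 -0.6 -0.66 -0.36 0 0 0" --pt "0.1 -0.7 -0.76 -0.36 0 0 0" --pt "0.1 -0.75 -0.8 -0.36 0 0 0" --pt "0.1 -0.75 -0.8 -0.36 0 0 0"

```text
clock: 27.47
tcp_pos: [0.4986, -0.0228, 0.2309]
orientation: [-3.139, -0.003, 0.004]
contact_force: [-0.1, 0.1, -2.1]
grip_width: 0.0184
```

Run:
```python
from h import *
need((.4565,.0207,.2),-90)
```

```text
shift [-0.279 -0.29   0.207] turn [-0.0008  0.0007  0.0006] q [-0.94  0.33  1.07  2.03 -0.35  0.99 -1.27] tcp [ 0.4986 -0.0228  0.2309] F [-0.1  0.1 -2.1] w 0.0184 t 27.5
```

send_rows --pt "0.1 -0.06 -0.06 0 0 0 0" --pt "0.1 -0.14 -0.15 0 0 0 0" --pt "0.1 -0.22 -0.23 0 0 0 0" --pt "0.1 -0.27 -0.28 0.03 0 0 0" --pt "0.1 -0.279 -0.29 0.1 0 0 0" --pt "0.1 -0.279 -0.29 0.16 0 0 0" --pt "0.1 -0.279 -0.29 0.2 0 0 0" --pt "0.1 -0.279 -0.29 0.2 0 0 0" --pt "0.1 -0.279 -0.29 0.2 0 0 0"

```text
clock: 28.22
tcp_pos: [0.4591, 0.0174, 0.201]
orientation: [3.14, -0.005, -0.001]
contact_force: [-0.8, -0.5, -1.6]
grip_width: 0.0189
```

Run:
```python
from h import *
from bench import r
need((.4565,.0207,.173),-90)
g=r.grab_frame("scene"); cv2.imwrite("pics/g12.png",cv2.resize(g["pixels"][90:210,240:400],(800,600))[:,:,::-1])
```

```text
shift [-0.017 -0.022  0.186] turn [ 0.0005  0.0002 -0.001 ] q [-1.08  0.29  1.09  2.14 -0.33  0.89 -1.38] tcp [0.4591 0.0174 0.201 ] F [-0.8 -0.5 -1.6] w 0.0189 t 28.2
```

View pics/g12.png

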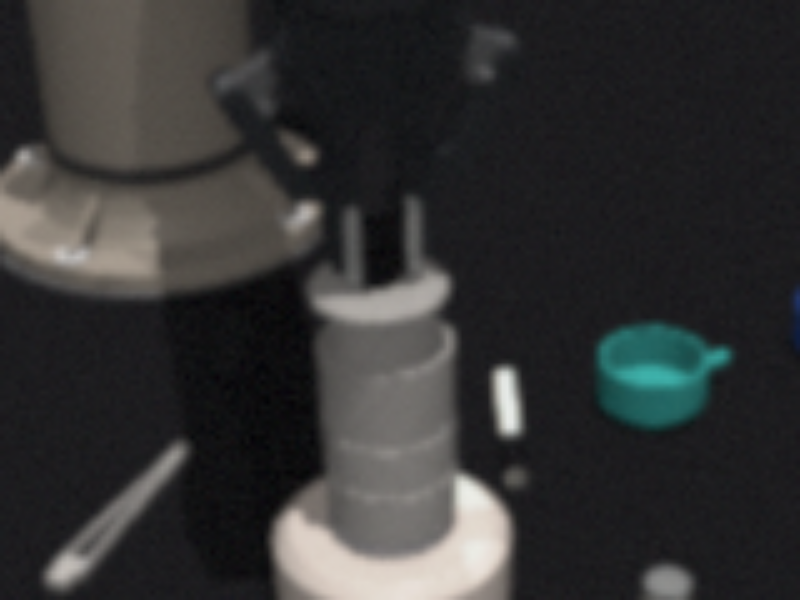

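The lid is level about 21 mm above the rim and about 3 mm off in y, which agrees with the TCP error. I'll correct that and lower it.

send_rows --pt "0.1 -0.017 -0.022 0 0 0 0" --pt "0.1 -0.017 -0.022 0.03 0 0 0" --pt "0.1 -0.017 -0.022 0.07 0 0 0" --pt "0.1 -0.017 -0.022 0.1 0 0 0" --pt "0.1 -0.017 -0.022 0.12 0 0 0" --pt "0.1 -0.017 -0.022 0.13 0 0 0" --pt "0.1 -0.017 -0.022 0.13 0 0 0"

```text
clock: 28.85
tcp_pos: [0.4561, 0.0218, 0.1814]
orientation: [3.141, -0.002, -0.001]
contact_force: [0.5, -0.9, -1.6]
grip_width: 0.0188
```

Run:
```python
from h import *
need((.4565,.0207,.173),-90)
```

```text
shift [0.003 0.007 0.056] turn [ 0.0001  0.0002 -0.0003] q [-1.05  0.32  1.05  2.17 -0.37  0.85 -1.35] tcp [0.4561 0.0218 0.1814] F [ 0.5 -0.9 -1.6] w 0.0188 t 28.9
```

send_rows --pt "0.1 0.003 0.006 0.01 0 0 0" --pt "0.1 0.003 0.006 0.02 0 0 0" --pt "0.1 0.003 0.006 0.03 0 0 0" --pt "0.1 0.003 0.006 0.036 0 0 0" --pt "0.1 0.003 0.006 0.04 0 0 0" --pt "0.1 0.003 0.006 0.04 0 0 0"

```text
clock: 29.35
tcp_pos: [0.4567, 0.021, 0.1757]
orientation: [3.142, -0.001, -0.0]
contact_force: [-0.5, -0.6, -1.1]
grip_width: 0.0184
```

send_rows --pt "0.1 0 0 0.005 0 0 0" --pt "0.1 0 0 0.01 0 0 0" --pt "0.1 0 0 0.015 0 0 0" --pt "0.1 0 0 0.02 0 0 0" --pt "0.1 0 0 0.02 0 0 0"

```text
clock: 29.77
tcp_pos: [0.4568, 0.021, 0.1729]
orientation: [-3.142, 0.001, -0.0]
contact_force: [-0.1, 0.1, -0.9]
grip_width: 0.0183
```

send_rows --pt "0.1 0 0 0.004 0 0 0" --pt "0.1 0 0 0.008 0 0 0" --pt "0.1 0 0 0.01 0 0 0" --pt "0.1 0 0 0.01 0 0 0"

```text
clock: 30.1
tcp_pos: [0.4576, 0.021, 0.1726]
orientation: [-3.14, 0.002, -0.001]
contact_force: [-5.2, 0.9, 17.1]
grip_width: 0.0186
```

send_rows --pt "0.1 0 0 -0.008 0 0 0" --pt "0.25 0 0 -0.008 0 0 0" --pt "0.35 0 0 -0.008 0 0 0" --pt "0.5 0 0 -0.008 0 0 0" --pt "0.6 0 0 -0.008 0 0 0" --pt "0.6 0 0 -0.008 0 0 0" --pt "0.6 0 0 -0.008 0 0 0" --pt "0.6 0 0 -0.1 0 0 0" --pt "0.6 0 0 -0.3 0 0 0" --pt "0.6 0 0 -0.5 0 0 0" --pt "0.6 0 0 -0.55 0 0 0" --pt "0.6 0 0 -0.55 0 0 0"

```text
clock: 31.1
tcp_pos: [0.4582, 0.0215, 0.2555]
orientation: [-3.139, 0.0, -0.006]
contact_force: [0.0, -0.0, -0.2]
grip_width: 0.0511
```

send_rows --pt "0.6 0.1 0.1 0 0 0 0" --pt "0.6 0.3 0.3 0 0 0 0" --pt "0.6 0.5 0.5 0 0 0 0" --pt "0.6 0.7 0.7 0 0 0 0" --pt "0.6 0.8 0.8 0 0 0 0" --pt "0.6 0.8 0.8 0 0 0 0" --pt "0.6 0.8 0.8 0 0 0 0" --pt "0.6 0.8 0.8 0 0 0 0"

```text
clock: 31.77
tcp_pos: [0.5756, -0.0988, 0.2521]
orientation: [-3.141, 0.002, 0.005]
contact_force: [0.6, 0.5, 0.0]
grip_width: 0.0512
```

Run:
```python
from h import *
from bench import r
f=r.grab_frame("top");g=r.grab_frame("scene")
cv2.imwrite("pics/g13.png",np.hstack([cv2.resize(f["pixels"][110:230,260:380],(400,400)),cv2.resize(g["pixels"][110:270,240:400],(400,400))])[:,:,::-1])
T=load("top0")
for k,u,v,z in(("pot",275,184,.012),("vial",385,182,.036),("petri",325,147,.0105)):
    print(k,[np.round(ray(F,hullc(blob(F,(u,v),70)),z),4) for F in(T,f)])
```

```text
pot [array([0.517 , 0.1425]), array([0.517 , 0.1425])]
vial [array([ 0.5206, -0.1421]), array([ 0.5243, -0.1357])]
petri [array([0.6199, 0.0109]), array([ 0.6038, -0.0183])]
```

View pics/g13.png

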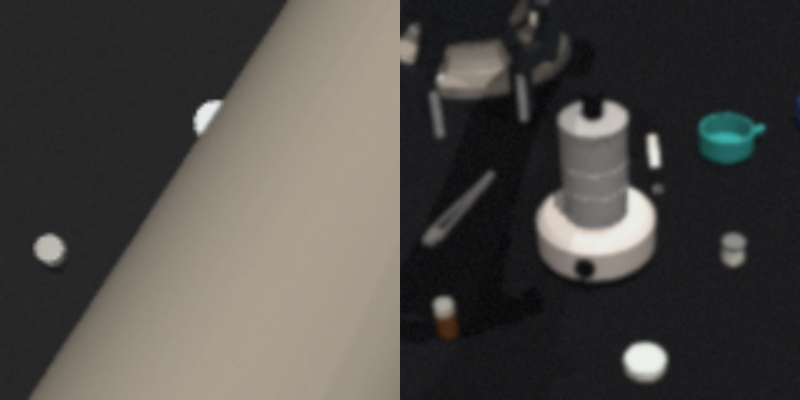

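The finished stack stands level with the lid home at (593,118). The top-view "shifts" of the vial and petri dish come from the arm and its shadow covering them. In the scene view the dish is at (338,254) and the vial at about (258,237), as at the start. I'll hand in.

```bash
python3 -c "
from bench import r
print(r.hand_in(), r.get_obs()['clock'])"
```

```text
the job is handed in; nothing more can be done
the job is handed in; nothing more can be done
```

I stacked the pan, fine sieve, coarse sieve and lid on the shaker in that order, released each one, and handed the job in at about 32 s of the 93 s allowed. The hand-in gives no verdict.

- **Seating:** each piece met contact within about 1 mm of its expected seated height. Measured TCP heights were 74.5, 102.2, 140.9 and 172.6 mm, against 74.6, 102.4, 141 and 173 mm expected. The last picture shows the stack standing with level seams and the gripper clear of it.
- **Bystanders:** the scene view shows the petri dish and vial within a pixel or so of where they started, and the top view gives the pot the same position as at the start.
- **Disagreements:**
  - The last top-view script gave shifts of about 7 mm for the vial and 33 mm for the petri dish. I put these down to the arm partly covering the dish and to the arm or its shadow over the vial, because the scene view shows neither moved.
  - In the top view, the fine sieve's rim centre came out about 3 mm from where I had placed it, using a centre picked by eye.

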